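Face the grease tub and shut the lube rack's keeper bar

ROBOT

A 6-joint arm with a two-finger parallel gripper is mounted at the origin on the work surface. World frame = base frame: x ahead of the robot, y to its left, z up, the work surface at z = 0. Lengths are in m, angles in degrees, forces in N, time in s.
With the tool pointing down it reaches from about 0.35 to 0.875 m from the base axis. Payload 4.2 kg.
Tool frame: the origin (TCP) lies midway between the tips of the shut fingers; the grasp point (between the pads) lies 19 mm behind it; z points along the fingers, y is the line along which they close (so a half turn about z gives the same grasp; the last joint's range is limited). The gripper opens to 87 mm and grips with 3 to 60 N. Pads are 19 mm wide; open, the fingers measure 117 mm over their backs; the gripper's body (75 mm by 190 mm) begins 51 mm behind the grasp point.
Start: joints at [78.587, 22.042, 0.453, 0, -68.411, -14.817], TCP at [0.276, 0.561, 0.223] pointing down, gripper open.
Joint ranges: [-179.83, 179.83], [-69.29, 118.12], [-61.27, 80.66], [-181.25, 117.63], [-171.15, -9.14], [-177.46, 177.46]. Speed limits (degrees/s): [159.86, 159.86, 180, 180, 180, 180].

INTERFACE

Orientations are given as a 3x3 rotation matrix whose columns are the frame's x, y, z axes.
In Python, from station import r, camrig gives the robot as it stands (r), with the cameras (camrig).
- The arm moves only by the shell command python3 steer.py FILE, which reads ROWS from the file FILE. ROWS is a JSON list of rows, 1 to 8 of them, each of 7 numbers: the opening from 0.0 (shut) to 1.0 (fully open), then dx, dy, dz in m, then a rotation vector rx, ry, rz in degrees; each row is the pose to reach, as a shift and turn from the pose commanded when the command began, along the tool's axes at that moment; what a row does not reach only later rows make up. A row lasts 1/10 s, in which the tool goes at most 0.05 m and 8.59 degrees, less where a joint would pass 70% of its speed; a pose out of reach is approached as far as the arm can. The fingers move at their own pace and stop on an object; the grip force is fixed at half the most. Time passes only in rows, so rows that do not move let the fingers close. It prints the time, the measured TCP pose, the force, the opening and the grip force at its end. Input that does not fit is refused with a message, and nothing moves.
- r.sense(): the state, without advancing time (a new reading comes with each control period).
- camrig.capture(name): name is "side" or "top"; returns a dict with "pixels" (384x512x3 uint8, red, green, blue), "z_map" (384x512 float32, m along the optical axis (not along the pixel's ray), 0 where there is no reading), "K" (3x3 intrinsics, pixels), "distortion" ([k1, k2, p1, p2, k3] as OpenCV has them; the pictures are not rectified), "world_from_camera" (4x4, takes a point from camera to world coordinates). Camera axes: x right, y up, looking along -z (the intrinsics and any distortion apply to the point x, -y, -z); pixel columns grow to the right and rows downward; lengths in m; the calibration is good to about 2 mm. A picture is of the moment at which its call begins.
- r.finish_job(): hands the job in; it is judged then, once.
The state is a dict: "time_s": time; "joints": joint angles; "joint_velocities": joint speeds; "effort": joint torques, N m; "tcp_pos": TCP position; "ee_rot": TCP orientation; "wrist_force": force on the tool from outside, world axes, zero at the start; "moment": the same for the moment, N m; "gripper_width": opening from 0.0 (shut) to 1.0 (fully open); "gripper_force": force on a finger pad.
Only numpy, scipy, OpenCV 4.12 (cv2) and the standard library are available. Lean on these libraries where they do the work, as an engineer would, in place of code of your own. Each camera call takes 0.05 s, during which the arm holds its last target. There are 200 camera calls.

TASK

The big white grease tub in the blue lube rack sits tight in its rubber-lined cradle with its label turned away. Roll it round in the cradle with a fingertip on its wall until the label faces squarely out of the rack's front, pressing hard enough to carry it round but not so hard as to dent its thin wall. Then swing the raised keeper bar all the way down into its catch in front of the tub, and leave the other tools and bottles as they are.

Things in the scene. Friction and masses are not known exactly. Their poses are not given: they have to be found in the camera images.
- rack: Blue sheet-steel lube rack fixed on the bench, open on top and in front. Origin: on the bench, on the tub's axis; its front faces its own -x (to the robot), y left, z up. In its frame (mm): floor 4 thick, x -92 to 68; front lip 14 high at x -92 to -88; tub bay between 46 high cheeks, inner faces at y -95 and 95; rear wall 80 high at x 65; bottle bay y -100 to -187.
- tub (a joint): Grease tub with lid: upright cylinder 92 mm in diameter, 88 mm tall, foot 4 mm above the bench, on the rack origin's axis; too wide to grip. It cannot shift, only turn. rad, counted counterclockwise from above: 0 (or 6.28) = label to the rack's front; starts 0.84 to 5.44. The rubber holds it: turning takes 0.22 N m, 4.8 N along its wall, either way. The thin wall dents above 20 N of finger force.
- tub_label (a point): Middle of the tub's blue label (54 mm tall, 60 mm wide, yellow upright stripe in its middle), on the wall 40 mm above the tub's foot; its own -x points out of the label. A yellow square tear tab on the lid's edge is straight above it, seen from above.
- cradle (a point): Cradle centre, on the tub's axis, 29 mm above the bench: rubber-lined steel band, outer radius 54 mm, 12 to 46 mm above the bench, open to the front 75 degrees either side. A padded finger slips on the wall below some 6 to 10 N of press (friction varies); a steady 11 to 13 N carries it from 22 mm on one side of its foremost point to 22 mm on the other.
- keeper (a joint): Keeper bar: 10 mm round steel bar, red ball at its end, on a stiff pivot at the rack's front left; stays where left, about 2 N near its end moves it. rad: 0 = level across the front, in the catch; grows as lifted; 1.57 upright; starts 1.6 to 1.9, leaning out to the left. In the rack's frame at angle q, its point s mm from the pivot is at x = -70, y = 95 - s cos q, z = 55 + s sin q.
- keeper_pivot (a point): Pivot of the keeper bar, on the bar's centre line: rack x = -70, y = 95, z = 55 mm.
- keeper_knob (a point): Centre of the keeper bar's 22 mm red ball knob, 206 mm along the bar from the pivot.
- catch (a point): Open-topped steel U catch of the keeper bar, outside the tub bay's right cheek: centre line of the lowered bar, rack x = -70, y = -101, z = 55 mm; 26 mm over its two prongs, whose tops are 70 mm above the bench.
- oil_a: Green 34 mm dripper bottle, 105 mm tall, standing in the rack's narrow side bay; origin under its centre. Leave alone.
- oil_b: Orange 34 mm dripper bottle, 105 mm tall, standing in the rack's narrow side bay; origin under its centre. Leave alone.
- spray: Aluminium and yellow spray can, 52 mm diameter, 155 mm tall, standing on the bench; origin under its centre. Leave alone.
- driver: Blue screwdriver lying on the bench; leave alone.
- spanner: Steel spanner lying on the bench; leave alone.
- brush: Blue cleaning brush lying on the bench; leave alone.
- cog: Flat dark steel sprocket ring, 72 mm across, 6 mm thick, lying on the bench; leave alone.
- mallet: Hammer with yellow handle lying on the bench; leave alone.

How it is judged:
By the outcome, as a careful person would: the job done as asked, in the order asked, and still so for the second after the job is handed in, with the robot touching nothing.
It also fails if it takes over 72 s, if anything falls off the work surface, if the arm or the gripper's body presses on something with over 40 N, if the wrist force passes 120 N, or if a joint passes its speed limit or range.

## Working session

There is one attempt and no reset: what is moved stays moved. The work goes in short steps, Python scripts to look and compute and a shell command to move; the robot and the scene stay as the last step left them, time stands still between calls to the robot, and variables do not carry over. Pictures are saved under pics/ and viewed, at most 10 in all, crops included, and the job is handed in when it is done.

```bash
ls; mkdir -p pics
python3 - <<'E'
from station import r, camrig
import cv2,numpy as np,pickle
for n in("top","side"):
    c=camrig.capture(n); pickle.dump(c,open(n+".pkl","wb")); cv2.imwrite(f"pics/{n}0.png",cv2.resize(c["pixels"][:,:,::-1],(800,600)))
s=r.sense(); print(s["time_s"],s["tcp_pos"],s["ee_rot"],s["wrist_force"])
E
```

```text
pics
station.py
steer.py
0.1 [0.27599995 0.56017722 0.22155285] [[ 8.96946811e-01 -4.42137764e-01 -7.84310585e-04]
 [-4.42138451e-01 -8.96945018e-01 -1.79594137e-03]
 [ 9.05700314e-05  1.95763775e-03 -9.99998080e-01]] [-0.04051994 -0.50381869  0.25647927]
```

View pics/top0.png

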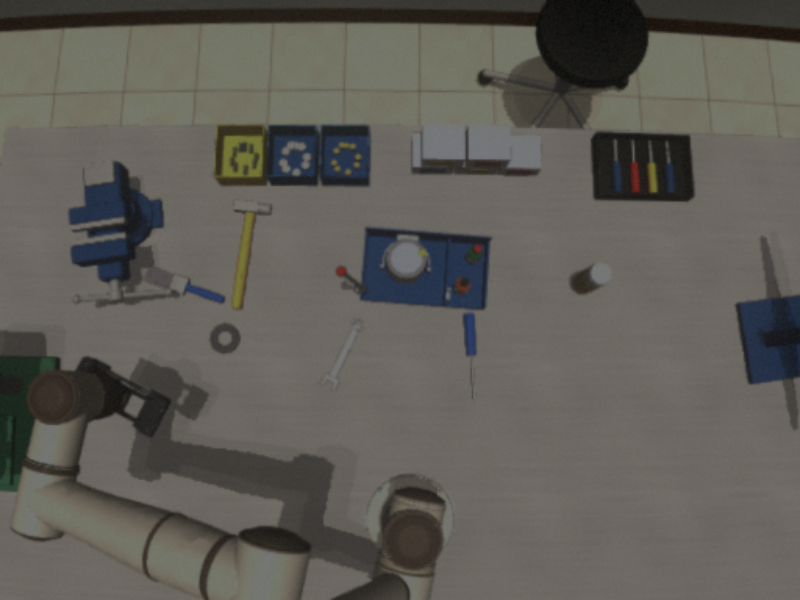

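View pics/side0.png

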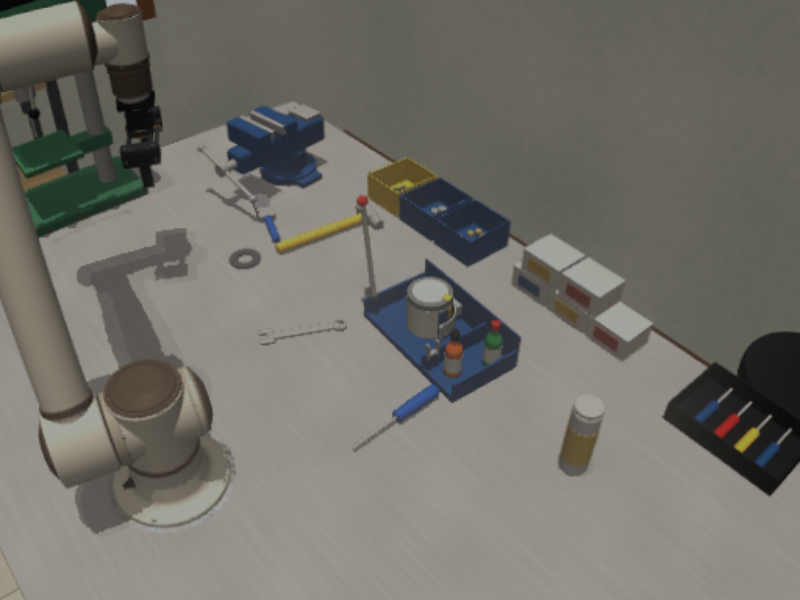

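The top view shows the rack at about (425,268), the tub at (406,259), its yellow tab at about (424,253), and the keeper knob at (341,271). The side view shows the bar raised, with its knob at (362,200). I'll enlarge the rack in the top view.

```bash
cat > h.py <<'E'
import numpy as np,cv2,pickle
def P(c,u,v,z=None,depth=None):
    """pixel (native) -> world; with plane height z or with depth map"""
    x,y=cv2.undistortPoints(np.array([[[u,v]]],float),c["K"],np.array(c["distortion"]))[0,0]
    T=np.array(c["world_from_camera"]); d=np.array([x,-y,-1.])
    if z is None:
        k=depth or np.median(c["z_map"][int(v)-1:int(v)+2,int(u)-1:int(u)+2])
    else: k=(z-T[2,3])/(T[:3,:3]@d)[2]
    return T[:3,:3]@(d*k)+T[:3,3]
E
python3 - <<'E'
import pickle,cv2
from h import *
c=pickle.load(open("top.pkl","rb"))
print(c["world_from_camera"],c["K"])
im=c["pixels"][140:204,205:325,::-1]
im=cv2.convertScaleAbs(im,alpha=1.8)
cv2.imwrite("pics/crop.png",cv2.resize(im,None,fx=6.5,fy=6.5,interpolation=cv2.INTER_CUBIC))
E
```

```text
[[ 0.00723136  0.99014663 -0.1398476   0.29873357]
 [-0.99990596  0.00878942  0.01052667  0.04977454]
 [ 0.01165213  0.13975833  0.99011708  1.57516263]
 [ 0.          0.          0.          1.        ]] [[429.59454486   0.         253.73981725]
 [  0.         429.59454486 187.98560186]
 [  0.           0.           1.        ]]
```

View pics/crop.png

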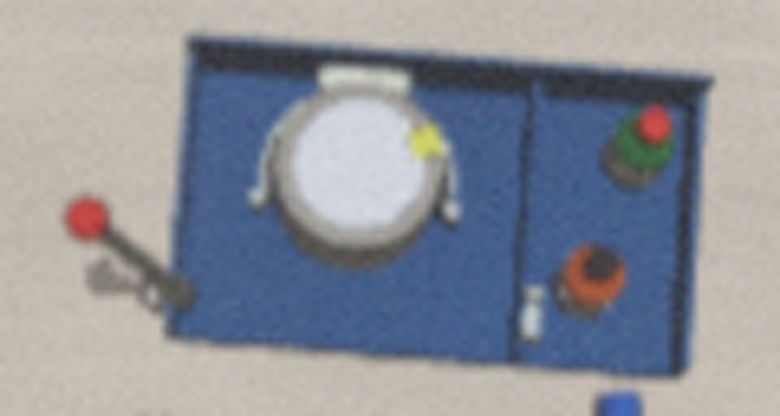

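The crop shows the lid centre at about (361,160), the tab at (427,141), the knob at (88,219) and the catch at (532,312). The front lip runs from (172,337) to (683,375) and the rear wall from (192,38) to (710,78).

Run:
```python
import pickle
from h import *
c=pickle.load(open("top.pkl","rb"))
C=lambda x,y,z:P(c,205+(x+.5)/6.5-.5,140+(y+.5)/6.5-.5,z)
pts={"lid":(361,160,.092),"tab":(427,141,.092),"lipL":(172,337,.014),"lipR":(683,375,.014),"rearL":(192,38,.08),"rearR":(710,78,.08),"catch":(532,312,.07),"pivot":(178,290,.055)}
q={}
for k,v in pts.items(): q[k]=C(*v); print(k,q[k].round(4))
for a,b in(("lipL","lipR"),("rearL","rearR"),("pivot","catch")):
    d=q[b]-q[a]; print(a,b,np.hypot(*d[:2]),np.degrees(np.arctan2(d[0],-d[1])))
d=q["tab"]-q["lid"]; print("tab az",np.degrees(np.arctan2(d[1],d[0])),np.hypot(*d[:2]))
# knob depth and tub centre from depth
print("knob",P(c,205+88/6.5,140+219/6.5))
# fit from blobs: lid top points from depth
H=[]
for v in range(140,204):
  for u in range(235,285):
    z=c["z_map"][v,u]
    if z>0:
      p=P(c,u,v,depth=z)
      if .082<p[2]<.1 : H.append(p)
H=np.array(H); print(len(H),H.mean(0),H.min(0),H.max(0),cv2.minEnclosingCircle((H[:,:2]*1000).astype(np.float32)))
# side view
s=pickle.load(open("side.pkl","rb"))
print("side knob",P(s,362*.64,200*.64),"lid",P(s,430*.64,286*.64), "tab",P(s,447*.64,298*.64,.092))
```

```text
lid [0.5929 0.0122 0.092 ]
tab [ 0.6038 -0.0235  0.092 ]
lipL [0.5058 0.1163 0.014 ]
lipR [ 0.4866 -0.1724  0.014 ]
rearL [0.6627 0.105  0.08  ]
rearR [ 0.6433 -0.18    0.08  ]
catch [ 0.5138 -0.0821  0.07  ]
pivot [0.5265 0.1116 0.055 ]
lipL lipR 0.2893546323132432 -3.7941459200345866
rearL rearR 0.2856311570975467 -3.8907591930083787
pivot catch 0.19411297694047047 -3.733513774128679
tab az -73.11585988302464 0.037327120290438144
knob [0.52744771 0.14509279 0.26524041]
514 [0.59173165 0.01460568 0.09201136] [ 0.54625298 -0.05853071  0.08214555] [0.6599952  0.09459292 0.09944153] ((627.5797729492188, 19.74184799194336), 81.50435638427734)
side knob [0.52434082 0.14202323 0.26512825] lid [0.59765374 0.02266601 0.09457455] tab [ 0.60139033 -0.02313234  0.092     ]
```

```bash
cat >> h.py <<'E'
from scipy.spatial.transform import Rotation as Ro
O=np.array([.591,.012]); YAW=-3.8
def goal(psi,rad,z):
    """tool down, +y axis radially outward from tub; psi deg ccw from rack front"""
    a=np.radians(180+YAW+psi); o=np.array([np.cos(a),np.sin(a),0])
    zt=np.array([0,0,-1.]); R=np.c_[np.cross(o,zt),o,zt]
    return np.r_[O+rad*o[:2],z],R
def rel(p0,R0,p,R):
    return np.r_[R0.T@(p-p0),Ro.from_matrix(R0.T@R).as_rotvec(degrees=True)]
E
python3 - <<'E'
from h import *
from station import r, camrig
s=r.sense()
p,R=goal(31,.082,.32); print(rel(np.array(s["tcp_pos"]),np.array(s["ee_rot"]),p,R).round(4))
E
echo '[[0,0,0,-0.05,0,0,0],[0,0,0,-0.1,0,0,0]]' > m.json && python3 steer.py m.json
```

```text
[ 0.4761  0.4185 -0.0976  0.1067 -0.0408 36.5596]
time_s: 0.3
tcp_pos: [0.2759, 0.5596, 0.3214]
ee_rot: [[0.897, -0.442, -0.001], [-0.442, -0.897, -0.006], [0.001, 0.006, -1.0]]
wrist_force: [-0.1, 1.9, 1.2]
gripper_width: 0.894
gripper_force: 0.0
```

```bash
echo '[[0,0.24,0.21,0,0,0,18],[0,0.24,0.21,0,0,0,18],[0,0.24,0.21,0,0,0,18],[0,0.24,0.21,0,0,0,18],[0,0.24,0.21,0,0,0,18],[0,0.24,0.21,0,0,0,18],[0,0.24,0.21,0,0,0,18],[0,0.24,0.21,0,0,0,18]]' > m.json && python3 steer.py m.json
python3 - <<'E'
from h import *
from station import r, camrig
s=r.sense()
p,R=goal(31,.082,.32); print(rel(np.array(s["tcp_pos"]),np.array(s["ee_rot"]),p,R).round(4),s["joints"])
E
```

```text
time_s: 1.1
tcp_pos: [0.3991, 0.2638, 0.3226]
ee_rot: [[0.714, -0.7, -0.0], [-0.7, -0.714, -0.0], [-0.0, 0.0, -1.0]]
wrist_force: [-0.1, 0.1, -0.1]
gripper_width: 0.178
gripper_force: 0.0
[2.87500e-01 1.23200e-01 2.60000e-03 6.90000e-03 4.80000e-03 1.83511e+01] [ 5.29743476e+01  4.05679304e+00 -8.95443700e+00 -6.70313114e-03
 -7.69940224e+01 -7.42177104e+00]
```

```bash
echo '[[0,0.287,0.123,0,0,0,18.3],[0,0.287,0.123,0,0,0,18.3],[0,0.287,0.123,0,0,0,18.3],[0,0.287,0.123,0,0,0,18.3],[0,0.287,0.123,0,0,0,18.3],[0,0.287,0.123,0,0,0,18.3],[0,0.287,0.123,0,0,0,18.3],[0,0.287,0.123,0,0,0,18.3]]' > m.json && python3 steer.py m.json
python3 - <<'E'
from h import *
from station import r, camrig
s=r.sense()
p,R=goal(31,.082,.048); print(rel(np.array(s["tcp_pos"]),np.array(s["ee_rot"]),p,R).round(4),s["joints"])
E
```

```text
time_s: 1.9
tcp_pos: [0.5191, -0.023, 0.3215]
ee_rot: [[0.459, -0.889, -0.002], [-0.889, -0.459, -0.0], [-0.001, 0.002, -1.0]]
wrist_force: [-1.1, -0.1, -0.0]
gripper_width: 0.003
gripper_force: 0.0
[0.002  0.0016 0.2735 0.0953 0.0389 0.1111] [ 1.53662636e+01  8.46622800e+00 -4.03650603e+00 -1.88703763e-02
 -7.75985266e+01  1.19488599e+01]
```

```bash
echo '[[0,0.001,0.001,0.273,0,0,0],[0,0.001,0.001,0.273,0,0,0],[0,0.001,0.001,0.273,0,0,0],[0,0.001,0.001,0.273,0,0,0],[0,0.001,0.001,0.273,0,0,0],[0,0.001,0.001,0.273,0,0,0],[0,0.001,0.001,0.273,0,0,0]]' > m.json && python3 steer.py m.json; echo '[[0,0,0,0,0,0,0],[0,0,0,0,0,0,0]]' > m.json && python3 steer.py m.json
python3 - <<'E'
from station import r, camrig
import cv2
c=camrig.capture("side"); im=cv2.convertScaleAbs(c["pixels"][130:270,200:360,::-1],alpha=1.8)
cv2.imwrite("pics/s1.png",cv2.resize(im,None,fx=4,fy=4,interpolation=cv2.INTER_CUBIC))
E
```

```text
time_s: 2.6
tcp_pos: [0.515, -0.0223, 0.046]
ee_rot: [[0.463, -0.886, -0.009], [-0.886, -0.463, -0.002], [-0.003, 0.009, -1.0]]
wrist_force: [0.1, -0.2, -0.1]
gripper_width: 0.002
gripper_force: 0.0
time_s: 2.8
tcp_pos: [0.5198, -0.0223, 0.0515]
ee_rot: [[0.463, -0.887, 0.004], [-0.887, -0.463, 0.001], [0.001, -0.004, -1.0]]
wrist_force: [-0.3, 1.1, 0.3]
gripper_width: 0.006
gripper_force: 0.0
```

View pics/s1.png

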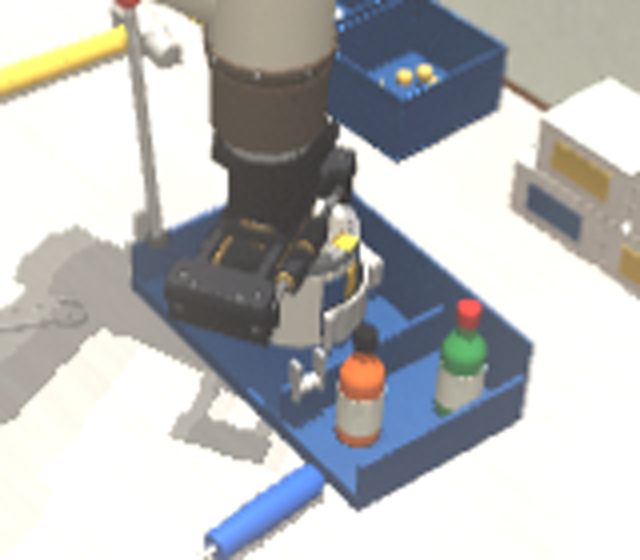

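The gripper is in front of the tub on its right, clear of the cheeks, bottles and bar. The blue label with its yellow stripe shows at about (345,290). Next I'll feel for the wall.

```bash
echo '[[0,0,-0.006,0,0,0,0],[0,0,-0.012,0,0,0,0],[0,0,-0.012,0,0,0,0]]' > m.json && python3 steer.py m.json; echo '[[0,0,-0.002,0,0,0,0],[0,0,-0.004,0,0,0,0],[0,0,-0.004,0,0,0,0]]' > m.json && python3 steer.py m.json; echo '[[0,0,0,0,0,0,0]]' > m.json && python3 steer.py m.json
```

```text
time_s: 3.15
tcp_pos: [0.5303, -0.0174, 0.0503]
ee_rot: [[0.462, -0.887, 0.003], [-0.887, -0.462, 0.0], [0.001, -0.002, -1.0]]
wrist_force: [-0.6, 2.0, 0.5]
gripper_width: 0.006
gripper_force: 0.0
time_s: 3.45
tcp_pos: [0.5325, -0.0161, 0.0495]
ee_rot: [[0.461, -0.887, 0.0], [-0.887, -0.461, -0.0], [0.0, -0.0, -1.0]]
wrist_force: [-0.2, 0.0, -0.3]
gripper_width: 0.003
gripper_force: 0.0
time_s: 3.55
tcp_pos: [0.5322, -0.0162, 0.0494]
ee_rot: [[0.461, -0.887, -0.0], [-0.887, -0.461, -0.0], [-0.0, 0.0, -1.0]]
wrist_force: [-0.6, 0.1, -0.9]
gripper_width: 0.006
gripper_force: 0.0
```

```bash
for i in 1 2; do echo '[[0,0,-0.002,0,0,0,0],[0,0,-0.002,0,0,0,0]]' > m.json && python3 steer.py m.json|sed -n '2p;4p'; done; echo '[[0,0,-0.001,0,0,0,0],[0,0,-0.001,0,0,0,0]]' > m.json && python3 steer.py m.json|sed -n '2p;4p'
```

```text
tcp_pos: [0.5343, -0.0151, 0.0496]
wrist_force: [0.2, 0.3, -0.1]
tcp_pos: [0.536, -0.0142, 0.0495]
wrist_force: [0.1, -0.4, 0.4]
tcp_pos: [0.5362, -0.014, 0.0494]
wrist_force: [-1.0, -0.4, 1.0]
```

```bash
for i in 1 2 ; do echo '[[0,0,-0.001,0,0,0,0],[0,0,-0.001,0,0,0,0]]' > m.json && python3 steer.py m.json|sed -n '2p;4p'; done
```

```text
tcp_pos: [0.5363, -0.0139, 0.0494]
wrist_force: [-3.8, -3.4, 2.5]
tcp_pos: [0.5363, -0.0139, 0.0493]
wrist_force: [-6.2, -3.4, 5.3]
```

```bash
for i in 1 2 ; do echo '[[0,0,-0.001,0,0,0,0],[0,0,-0.001,0,0,0,0]]' > m.json && python3 steer.py m.json|sed -n '2p;4p'; done
```

```text
tcp_pos: [0.5363, -0.0139, 0.0493]
wrist_force: [-7.6, -5.3, 6.7]
tcp_pos: [0.5362, -0.0139, 0.0493]
wrist_force: [-9.5, -6.8, 7.8]
```

```bash
echo '[[0,0,0,-0.001,0,0,0],[0,0,0,-0.001,0,0,0]]' > m.json && python3 steer.py m.json|sed -n '2p;4p'
```

```text
tcp_pos: [0.5362, -0.0138, 0.0495]
wrist_force: [-5.9, -5.7, 2.6]
```

```bash
echo '[[0,0,-0.0015,-0.0005,0,0,0],[0,0,-0.003,-0.001,0,0,0],[0,0,-0.003,-0.001,0,0,0]]' > m.json && python3 steer.py m.json|sed -n '2p;4p'
cat > f.py <<'E'
from h import *
from station import r, camrig
s=r.sense(); R=np.array(s["ee_rot"]); d=np.array(s["tcp_pos"])[:2]-O
print("t",s["time_s"],"tool force x,y,z",(R.T@np.array(s["wrist_force"])).round(1),"psi",round((np.degrees(np.arctan2(d[1],d[0]))-180-YAW+180)%360-180,1),"yaw psi",round((np.degrees(np.arctan2(R[1,1],R[0,1]))-180-YAW+180)%360-180,1),"rad",np.hypot(*d).round(4),"z",s["tcp_pos"][2].round(4))
E
python3 f.py
```

```text
tcp_pos: [0.5361, -0.0137, 0.0496]
wrist_force: [-10.4, -9.1, 2.6]
t 5.45 tool force x,y,z [ 3.3 13.5 -2.4] psi 28.9 yaw psi 31.1 rad 0.0607 z 0.0496
```

```bash
echo '[[0,-0.0018,0.0003,0,0,0,2],[0,-0.0037,0.0002,0,0,0,4]]' > m.json && python3 steer.py m.json>/dev/null; python3 f.py;  echo '[[0,-0.0018,0,0,0,0,2],[0,-0.0037,-0.0001,0,0,0,4]]' > m.json && python3 steer.py m.json>/dev/null; python3 f.py
```

```text
t 5.65 tool force x,y,z [ 4.8 12.9 -2. ] psi 25.6 yaw psi 27.0 rad 0.0608 z 0.0496
t 5.85 tool force x,y,z [ 3.9 12.5 -2.1] psi 21.9 yaw psi 23.0 rad 0.0609 z 0.0496
```

```bash
echo '[[0,-0.0018,0,0,0,0,2],[0,-0.0037,-0.0001,0,0,0,4],[0,-0.0055,-0.0003,0,0,0,6],[0,-0.0073,-0.0005,0,0,0,8]]' > m.json && python3 steer.py m.json>/dev/null; python3 f.py;  echo '[[0,-0.0018,0,0,0,0,2],[0,-0.0037,-0.0001,0,0,0,4],[0,-0.0055,-0.0003,0,0,0,6],[0,-0.0073,-0.0005,0,0,0,8]]' > m.json && python3 steer.py m.json>/dev/null; python3 f.py
```

```text
t 6.25 tool force x,y,z [ 5.2 11.  -2.7] psi 14.8 yaw psi 15.0 rad 0.0612 z 0.0496
t 6.65 tool force x,y,z [ 5.  12.2 -3.8] psi 7.7 yaw psi 7.0 rad 0.0614 z 0.0496
```

```bash
echo '[[0,-0.0021,-0.0001,0,0,0,2],[0,-0.0042,-0.0002,0,0,0,4],[0,-0.0063,-0.0004,0,0,0,6],[0,-0.0083,-0.0006,0,0,0,8]]' > m.json && python3 steer.py m.json>/dev/null; python3 f.py;  echo '[[0,-0.0021,-0.0001,0,0,0,2],[0,-0.0042,-0.0002,0,0,0,4],[0,-0.0063,-0.0004,0,0,0,6],[0,-0.0083,-0.0006,0,0,0,8]]' > m.json && python3 steer.py m.json>/dev/null; python3 f.py
```

```text
t 7.05 tool force x,y,z [ 4.6 11.9 -4.1] psi -0.2 yaw psi -1.0 rad 0.0616 z 0.0496
t 7.45 tool force x,y,z [ 4.9 12.1 -4.2] psi -8.2 yaw psi -9.0 rad 0.0617 z 0.0495
```

```bash
echo '[[0,-0.0021,-0.0001,0,0,0,2],[0,-0.0042,-0.0002,0,0,0,4],[0,-0.0063,-0.0004,0,0,0,6],[0,-0.0083,-0.0006,0,0,0,8]]' > m.json && python3 steer.py m.json>/dev/null; python3 f.py;  echo '[[0,-0.0021,-0.0001,0,0,0,2],[0,-0.0042,-0.0002,0,0,0,4],[0,-0.0063,-0.0004,0,0,0,6],[0,-0.0083,-0.0006,0,0,0,8]]' > m.json && python3 steer.py m.json>/dev/null; python3 f.py
```

```text
t 7.85 tool force x,y,z [ 6.1 13.7 -4.3] psi -16.3 yaw psi -17.0 rad 0.0617 z 0.0495
t 8.25 tool force x,y,z [ 4.9 13.5 -4.7] psi -24.6 yaw psi -25.0 rad 0.0616 z 0.0495
```

```bash
echo '[[0,0,0.012,0,0,0,0],[0,0,0.022,0,0,0,0],[0,0,0.022,0,0,0,0]]' > m.json && python3 steer.py m.json>/dev/null; python3 f.py
python3 - <<'E'
from h import *
from station import r, camrig
s=r.sense()
for a in(-7,12,31):
  p,R=goal(a,.080,.0495); print(rel(np.array(s["tcp_pos"]),np.array(s["ee_rot"]),p,R).round(4))
E
```

```text
t 8.55 tool force x,y,z [0.2 0.  0.4] psi -28.4 yaw psi -24.6 rad 0.0786 z 0.052
[ 2.94000e-02 -2.10000e-03  2.40000e-03 -7.57000e-02  7.33000e-02
 -1.76359e+01]
[ 5.29000e-02 -1.42000e-02  2.40000e-03 -8.79000e-02  6.05000e-02
 -3.66359e+01]
[ 7.12000e-02 -3.32000e-02  2.40000e-03 -9.89000e-02  4.62000e-02
 -5.56359e+01]
```

```bash
echo '[[0,0.015,0.001,0,0,0,-8],[0,0.027,-0.001,0,0,0,-16],[0,0.038,-0.005,0,0,0,-24],[0,0.048,-0.011,0.001,0,0,-32],[0,0.057,-0.017,0.002,0,0,-40],[0,0.065,-0.025,0.002,0,0,-48],[0,0.0712,-0.033,0.0024,0,0,-55.6],[0,0.0712,-0.033,0.0024,0,0,-55.6]]' > m.json && python3 steer.py m.json>/dev/null; python3 f.py;python3 - <<'E'
from station import r, camrig
import cv2
c=camrig.capture("top"); im=cv2.convertScaleAbs(c["pixels"][130:210,205:325,::-1],alpha=1.8)
d=camrig.capture("side"); i2=cv2.convertScaleAbs(d["pixels"][150:250,210:330,::-1],alpha=1.8)
f=lambda i:cv2.resize(i,(480,int(480*i.shape[0]/120)),interpolation=cv2.INTER_CUBIC)[:,:400]
a,b=f(im),f(i2); import numpy as np
h=max(len(a),len(b)); o=np.zeros((h,800,3),np.uint8); o[:len(a),:400]=a;o[:len(b),400:]=b
cv2.imwrite("pics/m2.png",o)
E
```

```text
t 9.35 tool force x,y,z [-0.6 -0.1  0.3] psi 32.2 yaw psi 30.8 rad 0.0796 z 0.0495
```

View pics/m2.png

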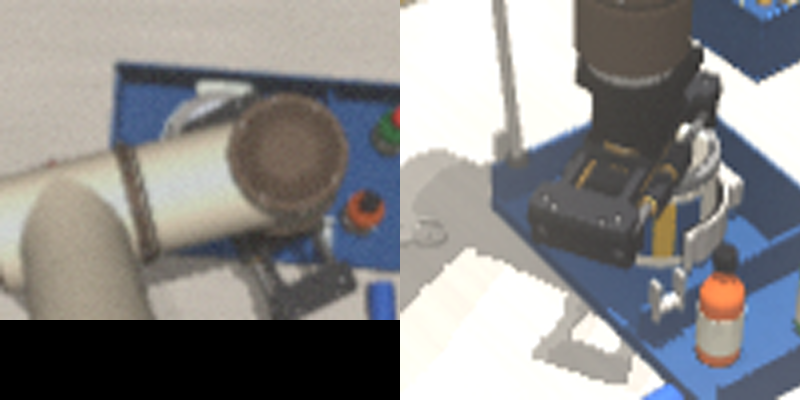

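The side view shows the label and its yellow stripe, now at about (662,225) on the tub's front right, so the first stroke carried it round. Now the second stroke.

```bash
echo '[[0,0.0015,-0.009,0,0,0,0],[0,0.0025,-0.017,0,0,0,0],[0,0.0025,-0.017,0,0,0,0],[0,0.0025,-0.017,0,0,0,0]]' > m.json && python3 steer.py m.json>/dev/null; python3 f.py; echo '[[0,0,-0.002,0,0,0,0],[0,0,-0.004,-0.001,0,0,0],[0,0,-0.004,-0.001,0,0,0]]' > m.json && python3 steer.py m.json>/dev/null; python3 f.py
```

```text
t 9.85 tool force x,y,z [ 0.8 -0.  -0.1] psi 33.6 yaw psi 30.9 rad 0.0633 z 0.049
t 10.15 tool force x,y,z [-0.1  2.3  1.2] psi 33.8 yaw psi 30.8 rad 0.0607 z 0.0498
```

```bash
echo '[[0,0,-0.0015,0,0,0,0],[0,0,-0.003,-0.0003,0,0,0],[0,0,-0.003,-0.0003,0,0,0]]' > m.json && python3 steer.py m.json>/dev/null; python3 f.py; echo '[[0,0,-0.001,0,0,0,0],[0,0,-0.001,0,0,0,0]]' > m.json && python3 steer.py m.json>/dev/null; python3 f.py
```

```text
t 10.45 tool force x,y,z [ 0.2  8.6 -3.5] psi 33.7 yaw psi 30.8 rad 0.0606 z 0.0497
t 10.65 tool force x,y,z [ 0.2  9.1 -3. ] psi 33.6 yaw psi 30.8 rad 0.0606 z 0.0497
```

```bash
echo '[[0,0,-0.0014,-0.0002,0,0,0],[0,0,-0.0014,-0.0002,0,0,0]]' > m.json && python3 steer.py m.json>/dev/null; python3 f.py;  echo '[[0,-0.0021,0,0,0,0,2],[0,-0.0042,-0.0001,0,0,0,4]]' > m.json && python3 steer.py m.json>/dev/null; python3 f.py
```

```text
t 10.85 tool force x,y,z [ 0.6 13.  -4.7] psi 33.6 yaw psi 30.8 rad 0.0607 z 0.0497
t 11.05 tool force x,y,z [ 5.4 11.8 -4.9] psi 30.1 yaw psi 26.7 rad 0.0608 z 0.0497
```

```bash
for i in 1 2; do echo '[[0,-0.0022,-0.0001,0,0,0,2],[0,-0.0044,-0.0003,0,0,0,4],[0,-0.0065,-0.0005,0,0,0,6],[0,-0.0086,-0.0007,0,0,0,8]]' > m.json && python3 steer.py m.json>/dev/null; python3 f.py; done
```

```text
t 11.45 tool force x,y,z [ 4.7 14.1 -7.5] psi 21.8 yaw psi 18.7 rad 0.0611 z 0.0497
t 11.85 tool force x,y,z [ 5.5 14.  -8.2] psi 13.5 yaw psi 10.6 rad 0.0613 z 0.0497
```

```bash
for i in 1 2; do echo '[[0,-0.0021,-0.0001,0,0,0,2],[0,-0.0042,-0.0002,0,0,0,4],[0,-0.0063,-0.0004,0,0,0,6],[0,-0.0083,-0.0006,0,0,0,8]]' > m.json && python3 steer.py m.json>/dev/null; python3 f.py; done
```

```text
t 12.25 tool force x,y,z [  5.1  15.6 -10.7] psi 5.5 yaw psi 2.6 rad 0.0615 z 0.0496
t 12.65 tool force x,y,z [  5.2  17.2 -11.4] psi -2.5 yaw psi -5.4 rad 0.0616 z 0.0496
```

```bash
echo '[[0,0,0.0004,-0.0012,0,0,0]]' > m.json && python3 steer.py m.json>/dev/null; python3 f.py
```

```text
t 12.75 tool force x,y,z [ 4.3 10.6  1.3] psi -2.9 yaw psi -5.3 rad 0.0617 z 0.05
```

```bash
echo '[[0,-0.0021,-0.0004,0,0,0,2],[0,-0.0042,-0.0006,0,0,0,4]]' > m.json && python3 steer.py m.json>/dev/null; python3 f.py; echo '[[0,-0.0021,-0.0001,0,0,0,2],[0,-0.0042,-0.0001,0,0,0,4]]' > m.json && python3 steer.py m.json>/dev/null; python3 f.py; echo '[[0,-0.0021,-0.0001,0,0,0,2],[0,-0.0042,-0.0001,0,0,0,4]]' > m.json && python3 steer.py m.json>/dev/null; python3 f.py; echo '[[0,-0.0021,-0.0001,0,0,0,2],[0,-0.0042,-0.0001,0,0,0,4]]' > m.json && python3 steer.py m.json>/dev/null; python3 f.py
```

```text
t 12.95 tool force x,y,z [ 5.4 14.5 -6.2] psi -6.5 yaw psi -9.4 rad 0.0617 z 0.0498
t 13.15 tool force x,y,z [ 5.2 16.1 -5.4] psi -10.5 yaw psi -13.4 rad 0.0617 z 0.0498
t 13.35 tool force x,y,z [ 5.7 16.4 -5.4] psi -14.7 yaw psi -17.4 rad 0.0617 z 0.0498
t 13.55 tool force x,y,z [ 6.4 17.3 -6.6] psi -18.9 yaw psi -21.4 rad 0.0617 z 0.0498
```

```bash
echo '[[0,0,0.012,0,0,0,0],[0,0,0.022,0,0,0,0],[0,0,0.024,-0.05,0,0,0],[0,0,0.06,-0.10,0,0,0],[0,0,0.1,-0.13,0,0,0],[0,0,0.14,-0.16,0,0,0],[0,0,0.14,-0.18,0,0,0],[0,0,0.14,-0.18,0,0,0]]' > m.json && python3 steer.py m.json
python3 - <<'E'
from station import r, camrig
import cv2,pickle,numpy as np
c=camrig.capture("top"); pickle.dump(c,open("top2.pkl","wb"));im=cv2.convertScaleAbs(c["pixels"][140:200,235:315,::-1],alpha=1.8)
d=camrig.capture("side"); pickle.dump(d,open("side2.pkl","wb"));i2=cv2.convertScaleAbs(d["pixels"][165:245,230:310,::-1],alpha=1.8)
f=lambda i:cv2.resize(i,(400,i.shape[0]*5),interpolation=cv2.INTER_CUBIC)
a,b=f(im),f(i2)
o=np.zeros((400,800,3),np.uint8); o[:len(a),:400]=a;o[:len(b),400:]=b
cv2.imwrite("pics/m3.png",o)
E
```

```text
time_s: 14.35
tcp_pos: [0.4178, 0.0986, 0.2368]
ee_rot: [[-0.418, -0.908, 0.011], [-0.908, 0.418, 0.006], [-0.01, -0.008, -1.0]]
wrist_force: [0.8, -0.0, 0.3]
gripper_width: 0.006
gripper_force: 0.0
```

View pics/m3.png

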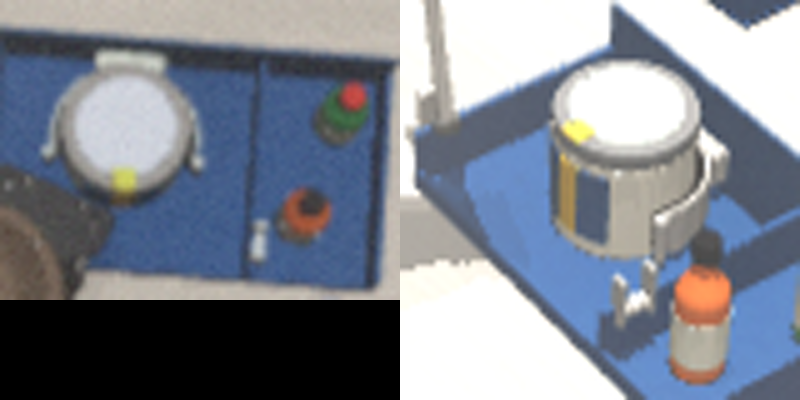

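The tab is at about (123,180) in the top crop and the lid centre at (127,118), so the label is nearly at the front. I'll measure it precisely.

```bash
cat > ang.py <<'E'
import pickle,sys
from h import *
for n,roi in((sys.argv[1],(145,185,240,280)),(sys.argv[2],(170,210,250,300))):
    c=pickle.load(open(n,"rb")); v0,v1,u0,u1=roi
    hsv=cv2.cvtColor(np.ascontiguousarray(c["pixels"]),cv2.COLOR_RGB2HSV)
    im=c["pixels"].astype(int)
    y=np.zeros(hsv.shape[:2],bool); w=y.copy()
    y[v0:v1,u0:u1]=((hsv[...,0]>22)&(hsv[...,0]<36)&(hsv[...,1]>100)&(hsv[...,2]>90))[v0:v1,u0:u1]
    w[v0:v1,u0:u1]=((hsv[...,1]<40)&(hsv[...,2]>105))[v0:v1,u0:u1]
    n_,l,st,ce=cv2.connectedComponentsWithStats(w.astype(np.uint8)); k=1+st[1:,4].argmax()
    m=(l==k).astype(np.uint8)
    cn=max(cv2.findContours(m,0,2)[0],key=len); e=cv2.fitEllipse(cv2.convexHull(cn))
    b=np.argwhere(y).mean(0)[::-1]
    cen=P(c,*e[0],.092); t=P(c,*b,.092)
    for C in(cen[:2],O): 
        d=t[:2]-C; print(n,"tab",t.round(4),y.sum(),"cen",C.round(4),"psi",((np.degrees(np.arctan2(d[1],d[0]))-180-YAW+180)%360-180).round(1),np.hypot(*d).round(4),e[1])
E
python3 ang.py top.pkl side.pkl; python3 ang.py top2.pkl side2.pkl
```

```text
top.pkl tab [ 0.6034 -0.0229  0.092 ] 11 cen [0.5907 0.0135] psi 113.1 0.0385 (19.47146224975586, 19.658782958984375)
top.pkl tab [ 0.6034 -0.0229  0.092 ] 11 cen [0.591 0.012] psi 113.4 0.037 (19.47146224975586, 19.658782958984375)
side.pkl tab [ 0.6018 -0.0219  0.092 ] 20 cen [0.5877 0.0135] psi 115.5 0.0381 (17.302579879760742, 28.3023681640625)
side.pkl tab [ 0.6018 -0.0219  0.092 ] 20 cen [0.591 0.012] psi 111.5 0.0355 (17.302579879760742, 28.3023681640625)
top2.pkl tab [0.5526 0.0142 0.092 ] 14 cen [0.5908 0.0138] psi 3.2 0.0383 (19.442537307739258, 19.822906494140625)
top2.pkl tab [0.5526 0.0142 0.092 ] 14 cen [0.591 0.012] psi 0.6 0.0385 (19.442537307739258, 19.822906494140625)
side2.pkl tab [0.552 0.016 0.092] 18 cen [0.5893 0.0143] psi 1.2 0.0374 (18.532739639282227, 28.238441467285156)
side2.pkl tab [0.552 0.016 0.092] 18 cen [0.591 0.012] psi -2.1 0.0392 (18.532739639282227, 28.238441467285156)
```

```bash
cat > ang2.py <<'E'
from h import *
from station import r, camrig
C0=np.array([.5905,.0136])
for n in("top","side"):
    cs=[camrig.capture(n) for _ in range(6)]; c=cs[0]
    im=np.mean([k["pixels"].astype(float) for k in cs],0)
    uv=np.argwhere(np.ones(im.shape[:2])); W=np.minimum(im[...,0],im[...,1])-im[...,2]
    # world->pixel of lid centre & expected tab
    T=np.linalg.inv(np.array(c["world_from_camera"]))
    def pix(p):
        q=T[:3,:3]@np.asarray(p,float)+T[:3,3]
        return cv2.projectPoints(np.array([[q[0],-q[1],-q[2]]]),np.zeros(3),np.zeros(3),c["K"],np.array(c["distortion"]))[0].ravel()
    # silhouette fit of lid white: luminance-weighted edge fit by matching model disc
    from scipy.optimize import minimize
    g=im.min(2); a=np.linspace(0,2*np.pi,120,endpoint=False)
    def edge(p):
        s=0
        for rr,sg in((.033,1),(.045,-1)): pass
        q=np.array([pix([p[0]+p[2]*np.cos(t),p[1]+p[2]*np.sin(t),.092]) for t in a])
        q2=np.array([pix([p[0]+(p[2]+.005)*np.cos(t),p[1]+(p[2]+.005)*np.sin(t),.092]) for t in a])
        f=lambda q:cv2.remap(g.astype(np.float32),q[:,0].astype(np.float32),q[:,1].astype(np.float32),1).ravel()
        return -(np.minimum(f(q)-f(q2),40)).mean()
    o=minimize(edge,[*C0,.034],method="Nelder-Mead",options=dict(initial_simplex=[[*C0,.034],[C0[0]+.004,C0[1],.034],[C0[0],C0[1]+.004,.034],[*C0,.038]],maxiter=120))
    a0=np.radians(180+YAW); tp=pix([C0[0]+.039*np.cos(a0),C0[1]+.039*np.sin(a0),.092])
    v,u=np.mgrid[int(tp[1])-4:int(tp[1])+6,int(tp[0])-6:int(tp[0])+8]
    w=np.clip(W[v,u]-25,0,None); pt=[]
    for vv,uu,ww in zip(v.ravel(),u.ravel(),w.ravel()):
        if ww>0:
            p=P(c,uu,vv,.092); 
            if np.hypot(*(p[:2]-o.x[:2]))<.046: pt.append([*p[:2],ww])
    pt=np.array(pt); t=np.average(pt[:,:2],axis=0,weights=pt[:,2]); 
    for C in(o.x[:2],C0):
        d=t-C; print(n,"cen",C.round(4),o.x[2].round(4),"tab",t.round(4),"psi",((np.degrees(np.arctan2(d[1],d[0]))-180-YAW+180)%360-180).round(2),len(pt))
E
python3 ang2.py
```

```text
top cen [0.5921 0.0134] 0.0328 tab [0.5526 0.0142] psi 2.73 17
top cen [0.5905 0.0136] 0.0328 tab [0.5526 0.0142] psi 2.93 17
side cen [0.5925 0.0169] 0.0329 tab [0.5534 0.0169] psi 3.77 20
side cen [0.5905 0.0136] 0.0329 tab [0.5534 0.0169] psi -1.34 20
```

```bash
sed -i 's/^O=.*/O=np.array([.5905,.0136]); YAW=-3.8/' h.py
python3 - <<'E'
from h import *
from station import r, camrig
s=r.sense(); print(s["tcp_pos"])
for z in (.2368,.0495):
  p,R=goal(4,.080,z); print(rel(np.array(s["tcp_pos"]),np.array(s["ee_rot"]),p,R).round(4))
E
```

```text
[0.41636254 0.09647782 0.23163525]
[ 3.57000e-02 -1.20400e-01 -5.20000e-03  1.88000e-02 -2.08000e-02
 -2.51407e+01]
[ 3.56000e-02 -1.20500e-01  1.82100e-01  1.88000e-02 -2.08000e-02
 -2.51407e+01]
```

```bash
echo '[[0,0.012,-0.04,0,0,0,-8.4],[0,0.024,-0.08,0,0,0,-16.8],[0,0.0357,-0.12,0.02,0,0,-25.1],[0,0.0357,-0.12,0.07,0,0,-25.1],[0,0.0357,-0.12,0.12,0,0,-25.1],[0,0.0357,-0.12,0.165,0,0,-25.1],[0,0.0357,-0.12,0.181,0,0,-25.1],[0,0.0357,-0.12,0.181,0,0,-25.1]]' > m.json && python3 steer.py m.json >/dev/null; python3 f.py; echo '[[0,0,0,0,0,0,0]]' > m.json && python3 steer.py m.json >/dev/null; python3 f.py
```

```text
t 15.85 tool force x,y,z [ 0.   0.9 -0.7] psi 4.3 yaw psi 3.9 rad 0.0825 z 0.0479
t 15.95 tool force x,y,z [-0.4  0.2  0. ] psi 3.7 yaw psi 4.0 rad 0.0796 z 0.0513
```

```bash
echo '[[0,0,-0.009,0,0,0,0],[0,0,-0.0165,0,0,0,0],[0,0,-0.0165,0,0,0,0],[0,0,-0.0165,0,0,0,0]]' > m.json && python3 steer.py m.json>/dev/null; python3 f.py; echo '[[0,0,-0.002,0,0,0,0],[0,0,-0.004,-0.001,0,0,0],[0,0,-0.004,-0.001,0,0,0]]' > m.json && python3 steer.py m.json>/dev/null; python3 f.py
```

```text
t 16.35 tool force x,y,z [0.5 0.5 1.2] psi 3.6 yaw psi 4.0 rad 0.0634 z 0.0514
t 16.65 tool force x,y,z [ 0.3  1.7 -0.7] psi 3.8 yaw psi 4.0 rad 0.0604 z 0.0517
```

```bash
echo '[[0,0,-0.0015,0,0,0,0],[0,0,-0.003,-0.0005,0,0,0],[0,0,-0.003,-0.0005,0,0,0]]' > m.json && python3 steer.py m.json>/dev/null; python3 f.py;echo '[[0,0,-0.001,-0.0002,0,0,0],[0,0,-0.001,-0.0002,0,0,0]]' > m.json && python3 steer.py m.json>/dev/null; python3 f.py
```

```text
t 16.95 tool force x,y,z [-2.1  7.5 -3.5] psi 4.0 yaw psi 3.9 rad 0.0603 z 0.0517
t 17.15 tool force x,y,z [-3.7  9.8 -4.4] psi 4.0 yaw psi 3.9 rad 0.0603 z 0.0517
```

```bash
echo '[[0,-0.0015,-0.0008,-0.0002,0,0,0],[0,-0.0015,-0.0008,-0.0002,0,0,0]]' > m.json && python3 steer.py m.json>/dev/null; python3 f.py;echo '[[0,-0.0015,0,0,0,0,0],[0,-0.002,0,0,0,0,0]]' > m.json && python3 steer.py m.json>/dev/null; python3 f.py
```

```text
t 17.35 tool force x,y,z [ 2.   9.8 -5.7] psi 3.8 yaw psi 3.9 rad 0.0604 z 0.0517
t 17.55 tool force x,y,z [ 5.1  8.3 -4.8] psi 2.6 yaw psi 3.9 rad 0.0604 z 0.0517
```

```bash
echo '[[0,-0.0004,-0.0013,-0.0001,0,0,0.5],[0,-0.0015,-0.0013,-0.0001,0,0,1]]' > m.json && python3 steer.py m.json>/dev/null; python3 f.py;echo '[[0,-0.0008,-0.0003,0,0,0,1],[0,-0.001,-0.0003,0,0,0,1]]' > m.json && python3 steer.py m.json>/dev/null; python3 f.py
```

```text
t 17.75 tool force x,y,z [ 4.9 11.4 -6.7] psi 1.6 yaw psi 2.8 rad 0.0604 z 0.0517
t 17.95 tool force x,y,z [ 5.  12.2 -6.7] psi 0.7 yaw psi 1.8 rad 0.0605 z 0.0517
```

```bash
echo '[[0,0,0.01,0,0,0,0],[0,0,0.02,0,0,0,0],[0,0,0.02,-0.05,0,0,1.8],[0,0,0.02,-0.1,0,0,1.8],[0,0,0.02,-0.15,0,0,1.8],[0,0,0.02,-0.2,0,0,1.8],[0,0,0.015,-0.25,0,0,1.8],[0,0,0.015,-0.26,0,0,1.8]]' > m.json && python3 steer.py m.json >/dev/null; python3 f.py
cat > k.py <<'E'
from h import *
from station import r, camrig
s=r.sense(); a=np.radians(YAW); d=np.array(s["tcp_pos"])[:2]-O
R=np.array(s["ee_rot"])
print("t",s["time_s"],"rack x,y,z mm",(1e3*(np.cos(a)*d[0]+np.sin(a)*d[1])).round(1),(1e3*(-np.sin(a)*d[0]+np.cos(a)*d[1])).round(1),(1e3*s["tcp_pos"][2]).round(1),"F",(R.T@np.array(s["wrist_force"])).round(1),"yaw",np.degrees(np.arctan2(R[1,1],R[0,1])).round(1))
E
python3 k.py
```

```text
t 18.75 tool force x,y,z [-0.8  0.3  0.8] psi -2.4 yaw psi 0.2 rad 0.0658 z 0.3203
t 18.75 rack x,y,z mm -65.7 2.7 320.3 F [-0.8  0.3  0.8] yaw 176.4
```

```bash
echo '[[0,-0.045,0.003,0,0,0,0],[0,-0.09,0.005,0,0,0,0],[0,-0.135,0.005,0,0,0,0],[0,-0.177,0.005,0,0,0,0],[0,-0.177,0.005,0,0,0,0],[0,-0.177,0.005,0,0,0,0]]' > m.json && python3 steer.py m.json >/dev/null; python3 k.py; python3 ang2.py
```

```text
t 19.35 rack x,y,z mm -74.7 180.1 312.2 F [-0.2 -0.3 -1. ] yaw 176.5
top cen [0.5919 0.0136] 0.0329 tab [0.5527 0.0169] psi -1.07 19
top cen [0.5905 0.0136] 0.0329 tab [0.5527 0.0169] psi -1.18 19
side cen [0.5925 0.0169] 0.0328 tab [0.5538 0.0197] psi -0.45 21
side cen [0.5905 0.0136] 0.0328 tab [0.5538 0.0197] psi -5.7 21
```

The label is now square to within about 1°. Next I'll swing the keeper down.

```bash
python3 k.py; echo '[[0,0,-0.002,0.045,0,0,0],[0,0,-0.002,0.09,0,0,0],[0,0,-0.002,0.09,0,0,0],[0,0,-0.002,0.09,0,0,0]]' > m.json && python3 steer.py m.json >/dev/null; python3 k.py; echo '[[0,0.015,0,0,0,0,0],[0,0.03,0,0,0,0,0],[0,0.045,0,0,0,0,0]]' > m.json && python3 steer.py m.json >/dev/null; python3 k.py
```

```text
t 19.95 rack x,y,z mm -74.3 178.7 312.9 F [ 0.3  0.2 -0.6] yaw 176.3
t 20.35 rack x,y,z mm -71.6 179.0 223.6 F [ 0.2 -0.6 -1.1] yaw 176.4
t 20.65 rack x,y,z mm -71.0 133.5 225.3 F [-2.5 -0.1 -1.5] yaw 176.4
```

```bash
echo '[[0,0.02,0,0,0,0,0],[0,0.04,0,0,0,0,0],[0,0.06,0,0,0,0,0]]' > m.json && python3 steer.py m.json >/dev/null; python3 k.py; echo '[[0,0.02,0,0,0,0,0],[0,0.04,0,0,0,0,0],[0,0.06,0,0.002,0,0,0]]' > m.json && python3 steer.py m.json >/dev/null; python3 k.py
```

```text
t 20.95 rack x,y,z mm -71.7 72.7 224.1 F [-1.7 -1.2  0.5] yaw 176.3
t 21.25 rack x,y,z mm -71.6 12.5 222.2 F [-1.1  0.   0.3] yaw 176.3
```

```bash
echo '[[0,0.017,0,0.018,0,0,0],[0,0.0315,0,0.037,0,0,0],[0,0.043,0,0.057,0,0,0],[0,0.0525,0,0.078,0,0,0],[0,0.0525,0,0.078,0,0,0]]' > m.json && python3 steer.py m.json >/dev/null; python3 k.py
python3 - <<'E'
from station import r, camrig
import cv2
d=camrig.capture("side"); i=cv2.convertScaleAbs(d["pixels"][110:260,200:360,::-1],alpha=1.8)
cv2.imwrite("pics/k1.png",cv2.resize(i,(640,600),interpolation=cv2.INTER_CUBIC))
E
```

```text
t 21.75 rack x,y,z mm -73.8 -40.8 141.3 F [ 1.   0.6 -0.2] yaw 176.2
```

View pics/k1.png

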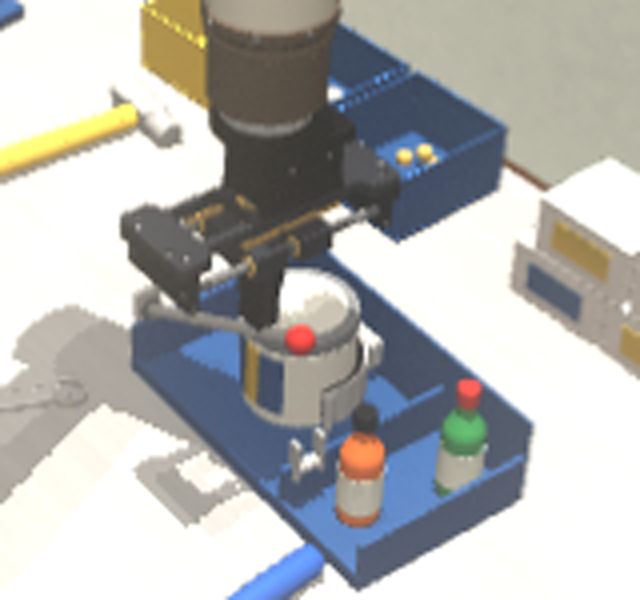

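The bar is coming down with its knob at (300,338), and the closed fingers rest on the bar at (262,325). It's lined up with the catch at (308,455), so I'll keep going down.

```bash
echo '[[0,0.005,-0.002,0.021,0,0,0],[0,0.009,-0.002,0.042,0,0,0],[0,0.01,-0.002,0.058,0,0,0],[0,0.011,-0.002,0.07,0,0,0],[0,0.011,-0.002,0.073,0,0,0]]' > m.json && python3 steer.py m.json >/dev/null; python3 k.py; echo '[[0,0,0,0.004,0,0,0],[0,0,0,0.006,0,0,0]]' > m.json && python3 steer.py m.json >/dev/null; python3 k.py
```

```text
t 22.3 rack x,y,z mm -69.5 -49.5 69.9 F [ 0.4 -0.7 -0.6] yaw 176.4
t 22.5 rack x,y,z mm -69.0 -49.2 64.5 F [ 0.5  0.2 -0.8] yaw 176.4
```

```bash
echo '[[0,0,0,0.002,0,0,0],[0,0,0,0.003,0,0,0]]' > m.json && python3 steer.py m.json >/dev/null; python3 k.py; echo '[[0,0,0,0.002,0,0,0],[0,0,0,0.002,0,0,0]]' > m.json && python3 steer.py m.json >/dev/null; python3 k.py;  echo '[[0,0,0,0.001,0,0,0],[0,0,0,0.001,0,0,0]]' > m.json && python3 steer.py m.json >/dev/null; python3 k.py
```

```text
t 22.7 rack x,y,z mm -69.2 -49.3 61.2 F [ 0.1 -0.7 -0.9] yaw 176.4
t 22.9 rack x,y,z mm -69.1 -49.4 60.2 F [ 0.5  1.3 -7.7] yaw 176.4
t 23.1 rack x,y,z mm -69.0 -49.3 60.0 F [ -0.5   4.  -12.3] yaw 176.4
```

The bar bottomed out at z = 60 mm, which is level. I'll lift off and look.

```bash
echo '[[0,0,0,-0.03,0,0,0],[0,0,0,-0.08,0,0,0],[0,0,0.02,-0.13,0,0,0],[0,0,0.06,-0.17,0,0,0],[0,-0.02,0.1,-0.2,0,0,0],[0,-0.04,0.13,-0.2,0,0,0],[0,-0.05,0.13,-0.2,0,0,0],[0,-0.05,0.13,-0.2,0,0,0]]' > m.json && python3 steer.py m.json >/dev/null; python3 k.py; python3 ang2.py
python3 - <<'E'
from station import r, camrig
import cv2
d=camrig.capture("side"); i=cv2.convertScaleAbs(d["pixels"][140:260,205:365,::-1],alpha=1.8)
cv2.imwrite("pics/k2.png",cv2.resize(i,(800,600),interpolation=cv2.INTER_CUBIC))
E
```

```text
t 23.9 rack x,y,z mm -200.2 1.0 258.6 F [-0.5 -0.9 -0. ] yaw 176.5
top cen [0.592  0.0135] 0.0327 tab [0.5527 0.0169] psi -1.18 18
top cen [0.5905 0.0136] 0.0327 tab [0.5527 0.0169] psi -1.19 18
side cen [0.5926 0.017 ] 0.0328 tab [0.5538 0.0197] psi -0.31 21
side cen [0.5905 0.0136] 0.0328 tab [0.5538 0.0197] psi -5.7 21
```

View pics/k2.png

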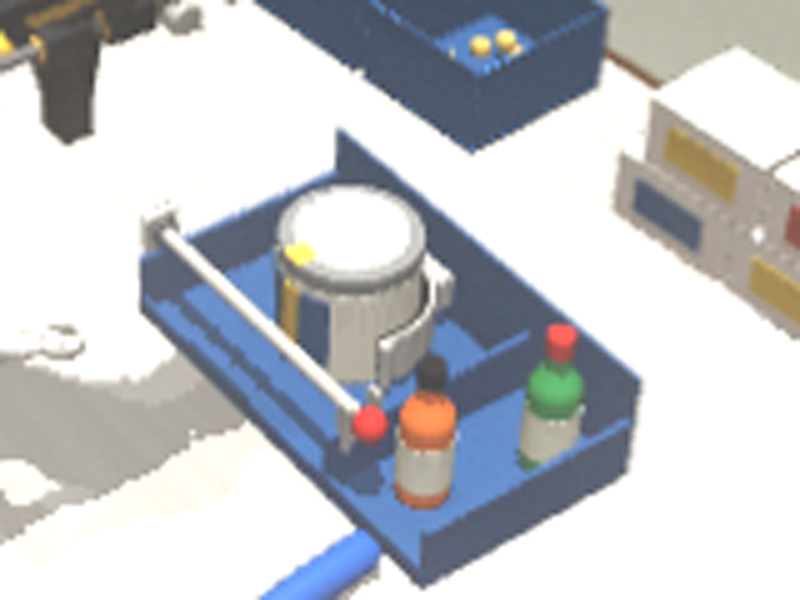

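The bar lies level between the prongs of the catch, with its knob at (370,424). The label's stripe at (290,310) faces the front, the bottles are undisturbed and the gripper is clear.

```bash
python3 -c "
from station import r, camrig
print(r.finish_job())"
```

```text
the job is handed in; nothing more can be done
None
```

I handed the job in at about 24 s: the tub's label faces the rack's front to within about 1°, the keeper bar is level in its catch, and nothing else was touched. The press on the wall mostly read 11–14 N and never above 17.3 N. The total wrist force briefly read about 21 N against the 20 N dent limit; I saw no dent, but I didn't check the wall closely.

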